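Lift the sagging bolt off its bent keeper and hold the gear locker's gate ajar

TASK

The barrel bolt on the gear locker's mesh gate has sagged, and its worn groove sits down over the bent-up lip of the keeper: lift the bolt over the lip while you draw it back clear of the keeper, then pull the gate ajar so that its latch edge stands about 12 cm out from the locker's front. The gate's spring hinges would shut it again, so finish while holding it there, still and with the bolt drawn, so that I can reach in for a pedal; leave the other things on and around the locker where they are.

Things in the scene. Friction and masses are not known exactly. Their poses are not given: they have to be found in the camera images.
- bolt_knob (a point): centre of the steel bolt knob's grip: a round knob 23 mm across, 25 mm long, its axis square to the gate, this point 45 mm in front of the gate's face, about 200 mm above the table, 43 mm below the locker's top. Pinch it from above, fingers closing along the bolt; it can turn in the pads. Axes: x into the gate, y along the bolt the way it is drawn (to the hinge side), z up, tilting with the bolt
- bolt_nose (a point): centre of the end face of the bolt's nose: the steel rod, 14 mm thick, reaches 75 mm from the knob's axis to the keeper side, 29 mm nearer the gate than bolt_knob. On its underside, 14 to 32 mm behind the nose, a groove 6 mm deep is worn; at the start the keeper's lip stands in it. Axes as the knob's
- lip_top (a point): inner end of the top edge of the keeper's bent-up lip (4 mm thick along the bolt, standing 31 mm out), at the face of the latch post, 197 mm above the table. The keeper's front cheek ends 25 mm above it: the bolt cannot go over the cheek, only back past its end, 6 mm nearer the hinge than this point. Axes, fixed to the locker: x into it, square to its front, y from keeper to hinge post, z up
- gate_edge (a point): point on the gate's front face at its latch edge, 205 mm above the table; 18 mm along y from lip_top and level with it in x when shut. The timber frame is 18 mm thick, its top 232 mm above the table. Axes turn with the gate: x through it inwards, y towards the hinge, z up
- gate: the gate: timber frame 276 mm wide, 212 mm high, with wire mesh, about 1 kg with its bolt; origin at table level under gate_edge, axes the same. The upright hinge line lies 278 mm along y from it (296 mm from lip_top). Shut at the start, it swings out clockwise (from above) to 1.5 rad; spring hinges shut it with 0.3 N m when shut, 0.5 at 0.45 rad. A 12 cm gap is 0.44 rad
- barrel (a joint): tilt of the whole barrel bolt, rad, about its one remaining screw, 125 mm from the knob's axis (bolt shot) towards the hinge: 0 level, positive nose up, stops at -0.07 and 0.06; at the start it rests on the lip at about -0.04. Lifting takes about 3 N at the knob. To clear the lip the nose must rise 7 mm (knob 5 mm); the stop allows the knob 12 mm
- bolt (a joint): how far the bolt is drawn back through its barrel, m: about 0 at the start, up to 0.060; it slides with about 1.5 N of friction and stays where it is left. Unlifted, the groove stops on the lip at 0.008. The nose is clear of the keeper from 0.031
- pedal_front: bystander: loose steel effects pedal, 118 x 72 x 46 mm, on the table in front of the locker, outside the gate's swing; origin under its centre
- pedal_roof: bystander: loose aluminium effects pedal, 118 x 72 x 46 mm, on the rear half of the locker's top (248 mm above the table); origin under its centre
- pedal_inside: bystander: loose effects pedal, 118 x 72 x 46 mm, standing in the locker behind the gate; origin under its centre
- mug: bystander: white mug, 80 mm across and 92 mm high, on the table in front of the latch post, outside the gate's swing; origin under its centre
- tape_roll: bystander: roll of black tape lying flat, 104 mm across, 48 mm high, on the table near the hinge end of the locker; origin under its centre
- flask: bystander: black drinking flask, 72 mm across, 210 mm high, to the robot's right; origin under its centre

How it is judged (in metres and radians):
On the way:
1. the bolt is drawn back clear of the keeper (value of joint bolt above 0.031 m), for 0.1 s.
At the end, for the whole second after the job is handed in: the gate stands still with its latch edge 8 to 16 cm out from the locker's front, the fingers still hold it (contact of more than 1 N with the gate or its bolt), and the bolt is still drawn at least 28 mm (x of gate_edge in the frame of lip_top between -0.16 and -0.08 m and angular speed of gate below 0.06 rad/s and value of joint bolt above 0.028 m and contact force between the fingers and gate above 1 N); the arm keeps its last pose, push and grip.
It fails at once if a bystander was moved by more than 3 cm (distance of any of pedal_front, pedal_roof, pedal_inside, mug, tape_roll, flask from where it was at the start of the episode above 0.03 m).
It also fails if it takes over 32 s, if anything falls off the work surface, if the arm or the gripper's body presses on something with over 40 N, if the wrist force passes 120 N, or if a joint passes its speed limit or range.

ROBOT

A 6-joint arm with a two-finger parallel gripper is mounted at the origin on the work surface. World frame = base frame: x ahead of the robot, y to its left, z up, the work surface at z = 0. Lengths are in m, angles in degrees, forces in N, time in s.
With the tool pointing down it reaches from about 0.4 to 0.825 m from the base axis. Payload 7 kg.
Tool frame: the origin (TCP) lies midway between the tips of the shut fingers; the grasp point (between the pads) lies 19 mm behind it; z points along the fingers, y is the line along which they close (so a half turn about z gives the same grasp; the last joint's range is limited). The gripper opens to 88 mm and grips with 3 to 60 N. Pads are 19 mm wide; open, the fingers measure 130 mm over their backs; the gripper's body (78 mm by 193 mm) begins 47 mm behind the grasp point.
Start: joints at [86.866, 20.546, 0.682, 0, -70.136, -16.507], TCP at [0.227, 0.636, 0.227] pointing down, gripper open.
Joint ranges: [-176.03, 176.03], [-82.01, 121.73], [-58.28, 71.71], [-173.87, 95.51], [-174.79, -0.11], [-173.66, 173.66]. Speed limits (degrees/s): [136.94, 136.94, 172.46, 180, 180, 180].

INTERFACE

Orientations are given as a 3x3 rotation matrix whose columns are the frame's x, y, z axes.
In Python, from rig import robot gives the robot as it stands. Calls block until the motion is done:
- robot.goto(position, orientation): joint-space move of the TCP to a pose.
- robot.servo_line(position, ori=None, speed=0.15): straight line of the TCP; ori=None keeps the orientation; speed is the mean speed in m/s.
- robot.movej(angles): joint-space move.
- robot.move_gripper(opening): opening from 0.0 (shut) to 1.0 (fully open); the grip force is fixed at half the most; returns when the fingers have stopped.
- robot.dwell(seconds).
- robot.ik(position, orientation): joint angles nearest the present ones, or None.
- robot.grab_frame(name): name is "scene" or "top"; returns (picture, depth): 400x640x3 uint8, red, green, blue; 400x640 float32, m along the optical axis (not along the pixel's ray), 0 where there is no reading.
- robot.camera_info(name): a dict with "vfov" (degrees; the focal length in pixels is half the picture's height over the tangent of half this angle, whatever the lens; pixels are square), "cx", "cy" (the principal point, pixels), "view" (4x4, takes a point from world to camera coordinates). Camera axes: x right, y down, z forward; pixel columns grow to the right and rows downward; lengths in m; the calibration is good to about 2 mm. A picture is of the moment at which its call begins. camera_info takes no time and is no camera call.
A pose or a line that the arm cannot do raises robot.Unreachable and nothing moves.
- robot.job_done(): hands the job in; it is judged then, once.
Readings, each from a call of its own:
- robot.read_t(): time.
- robot.read_qpos(): joint angles.
- robot.read_qvel(): joint speeds.
- robot.read_effort(): joint torques, N m.
- robot.read_position(): TCP position.
- robot.read_tcp_rot(): TCP orientation.
- robot.read_force(): force on the tool from outside, world axes, zero at the start.
- robot.read_ft_torque(): the same for the moment, N m.
- robot.read_grip_width(): opening from 0.0 (shut) to 1.0 (fully open).
- robot.read_finger_force(): force on a finger pad.
Only numpy, scipy, OpenCV 4.12 (cv2) and the standard library are available. Lean on these libraries where they do the work, as an engineer would, in place of code of your own. Each camera call takes 0.05 s, during which the arm holds its last target. There are 200 camera calls.

## Working session

There is one attempt and no reset: what is moved stays moved. The work goes in short steps, each a Python script; the robot and the scene stay as the last script left them, time stands still between calls to the robot, and variables do not carry over. Pictures are saved under pics/ and viewed, at most 10 in all, crops included, and the job is handed in when it is done.

```bash
ls; mkdir -p pics; python3 - <<'E'
from rig import robot
import cv2,numpy as np
for n in("scene","top"):
    p,d=robot.grab_frame(n); cv2.imwrite(f"pics/{n}0.png",p[:,:,::-1]); np.save(f"pics/{n}0.npy",d)
    i=robot.camera_info(n); print(n,i["vfov"],i["cx"],i["cy"],np.round(i["view"],4).tolist())
print(robot.read_t(),robot.read_tcp_rot().round(3).tolist() if hasattr(robot.read_tcp_rot(),'round') else robot.read_tcp_rot())
E
```

```text
pics
scene 44.92914161328091 322.9818022286994 202.9637067525533 [[0.784, 0.6207, -0.0115, -0.4483], [0.4685, -0.6038, -0.6449, -0.1439], [-0.4072, 0.5002, -0.7642, 1.5553], [0.0, 0.0, 0.0, 1.0]]
top 55.720173421225425 321.61356878556796 195.6323847271501 [[-0.0252, -0.9996, -0.0097, 0.0337], [-0.9944, 0.0261, -0.1028, 0.5584], [0.103, 0.007, -0.9947, 0.9868], [0.0, 0.0, 0.0, 1.0]]
0.1 [[0.942, -0.336, -0.0], [-0.336, -0.942, -0.001], [0.0, 0.002, -1.0]]
```

View pics/scene0.png

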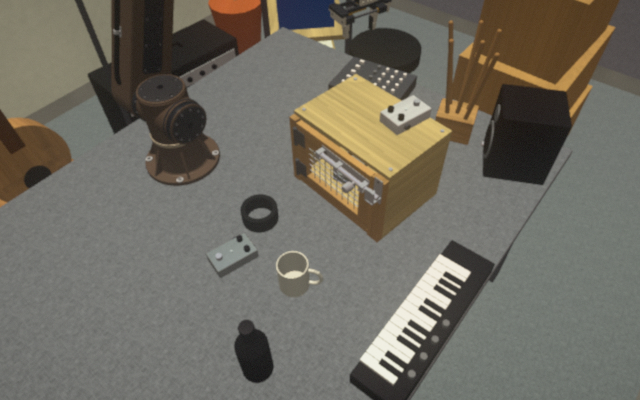

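View pics/top0.png

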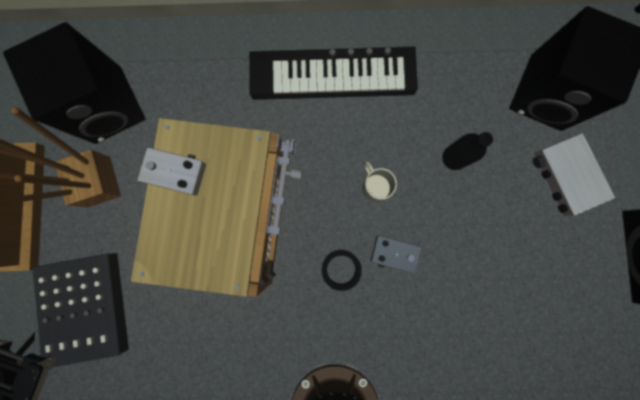

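The scene picture shows the locker with its gate and bolt at about (345,175). In the top picture the locker front faces right (−y), with the bolt along u≈285, v 140–235, and the knob stem near (294,174). I'll enlarge both.

```bash
python3 - <<'E'
import cv2
a=cv2.imread("pics/scene0.png")[130:230,280:400]; b=cv2.imread("pics/top0.png")[120:300,225:325]
cv2.imwrite("pics/c1.png",cv2.resize(a,None,fx=6,fy=6,interpolation=cv2.INTER_CUBIC)[:600])
cv2.imwrite("pics/c2.png",cv2.resize(b[:100],None,fx=6,fy=6,interpolation=cv2.INTER_CUBIC))
E
```

```text
(no output)
```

View pics/c1.png

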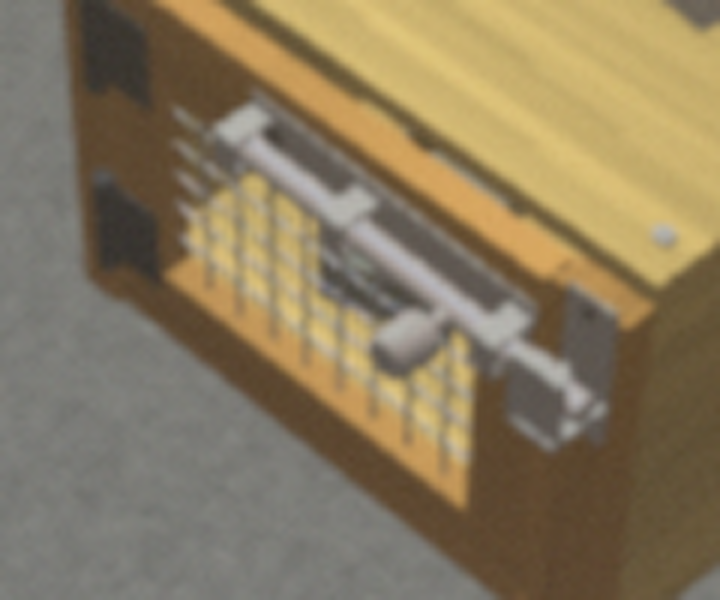

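View pics/c2.png

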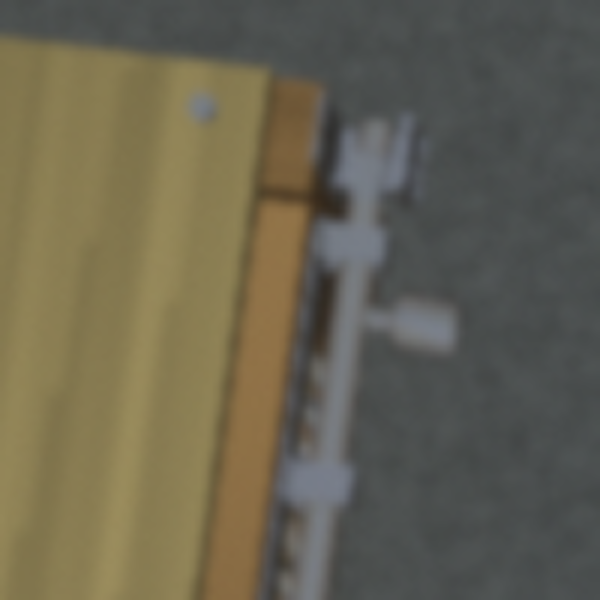

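c1 shows the knob grip centred at about (408,340) in the crop, or scene (348,186.7). Its nose end is near (583,400) and the keeper is at right. In c2 the knob is centred at (425,326), or top (295.8,174.3), the nose at (375,125), and the gate's top front edge runs (308,205)→(262,600). Triangulating, with depth as a check.

```bash
cat > h.py <<'E'
import numpy as np,cv2
from rig import robot
def cam(n):
    i=robot.camera_info(n); f=200/np.tan(np.radians(i["vfov"]/2))
    return np.array([[f,0,i["cx"]],[0,f,i["cy"]],[0,0,1]]),np.array(i["view"])
def tri(s,t):
    P=[cam(n)[0]@cam(n)[1][:3] for n in("scene","top")]
    X=cv2.triangulatePoints(P[0],P[1],np.float64(s),np.float64(t)).ravel();X/=X[3]
    r=[(lambda q:q[:2]/q[2])(p@X)-np.array(m) for p,m in zip(P,(s,t))]
    return X[:3],np.round(r,1).tolist()
def back(n,uv,z=None,d=None):
    K,V=cam(n);R=V[:3,:3];c=-R.T@V[:3,3];r=R.T@np.linalg.inv(K)@[*uv,1]
    return c+r*((z-c[2])/r[2] if d is None else d)
def s(x,y):return 280+(x+.5)/6-.5,130+(y+.5)/6-.5
def t(x,y):return 225+(x+.5)/6-.5,120+(y+.5)/6-.5
E
python3 - <<'E'
from h import *
np.set_printoptions(precision=4,suppress=True)
dt=np.load("pics/top0.npy");ds=np.load("pics/scene0.npy")
for n,a,b in(("knob",s(408,340),t(425,326)),("nose",s(583,398),t(375,125)),("bracketL",s(243,120),t(317,480)),("roofscrew",s(663,237),t(201,107))):
    print(n,*tri(a,b))
print("bolt hinge-side vs",back("top",t(317,590),z=.205),back("top",t(375,140),z=.205))
for z,pts in((.232,((308,205),(262,600))),(.248,((268,75),(203,545)))):
    A=[back("top",t(*p),z=z) for p in pts];d=A[1]-A[0];print("front edge",A,d/np.linalg.norm(d))
for n,d,p in(("top",dt,t(425,326)),("top",dt,t(283,400)),("top",dt,t(230,200)),("scene",ds,s(408,340))):
    u=np.round(p).astype(int);print(n,d[u[1]-1:u[1]+2,u[0]-1:u[0]+2].ravel(),back(n,p,d=np.median(d[u[1]-1:u[1]+2,u[0]-1:u[0]+2])))
E
```

```text
knob [0.5921 0.0759 0.2002] [[-0.1, 0.0], [-0.1, -0.1]]
nose [0.6683 0.0926 0.2023] [[0.1, -0.0], [0.1, 0.1]]
bracketL [0.5128 0.0904 0.2727] [[5.7, -1.4], [8.6, 7.3]]
roofscrew [0.6647 0.1499 0.2469] [[0.3, -0.1], [0.4, 0.3]]
bolt hinge-side vs [0.494  0.1168 0.205 ] [0.6622 0.0928 0.205 ]
front edge [array([0.6321, 0.1148, 0.232 ]), array([0.4897, 0.133 , 0.232 ])] [-0.9919  0.1268  0.    ]
front edge [array([0.6762, 0.1265, 0.248 ]), array([0.5087, 0.1511, 0.248 ])] [-0.9894  0.1453  0.    ]
top [0.8395 0.8412 0.8373 0.8398 0.838  0.8407 0.8397 0.8368 0.8369] [0.5903 0.0749 0.2097]
top [0.8162 0.8212 0.8299 0.8125 0.8249 0.8317 0.8142 0.8238 0.8306] [0.5624 0.126  0.223 ]
top [0.8073 0.8076 0.8058 0.8045 0.806  0.8053 0.8063 0.8049 0.8075] [0.6311 0.1405 0.2481]
scene [1.1877 1.1878 1.1923 1.185  1.1861 1.183  1.1825 1.1901 1.1899] [0.5967 0.0697 0.2088]
```

The knob is at (0.592, 0.076, 0.200), which matches the 200 mm given. The nose and gate-face positions also agree with the stated offsets within 3 mm. Next I plan both half-turn options, then approach and look.

```bash
cat >> h.py <<'E'
Y=np.array([-.9901,.1404,0]);X=np.array([.1404,.9901,0]);Z=np.array([0,0,1.])
K0=np.array([.592,.0759,.2005])
HINGE=K0+.245*Y+.045*X
def rz(a):return cv2.Rodrigues(np.array([0,0,a]))[0]
def ori(sgn,a=0):
    y=sgn*rz(a)@Y;z=-Z;return np.column_stack([np.cross(y,z),y,z])
def tcp(k):return k-.002*X-[0,0,.019]   # grasp point 2 mm further from the gate than the knob centre
def swing(p,a):return HINGE+rz(a)@(p-HINGE)
E
cat > a.py <<'E'
from h import *
np.set_printoptions(precision=2,suppress=True)
d=tcp(K0)+.045*Y+.007*Z
for sg in(1,-1):
    print(sg,[robot.ik(p,o) for p,o in((tcp(K0),ori(sg)),(d,ori(sg)),(swing(d,-.44),ori(sg,-.44)))])
print(HINGE)
E
python3 a.py
```

```text
Traceback (most recent call last):
  File "a.py", line 5, in <module>
    print(sg,[robot.ik(p,o) for p,o in((tcp(K0),ori(sg)),(d,ori(sg)),(swing(d,-.44),ori(sg,-.44)))])
                                                ~~~^^^^
  File "h.py", line 21, in ori
    y=sgn*rz(a)@Y;z=-Z;return np.column_stack([np.cross(y,z),y,z])
          ~~^^^
  File "h.py", line 19, in rz
    def rz(a):return cv2.Rodrigues(np.array([0,0,a]))[0]
                     ~~~~~~~~~~~~~^^^^^^^^^^^^^^^^^^^
cv2.error: OpenCV(4.12.0) /io/opencv/modules/calib3d/src/calibration_base.cpp:151: error: (-210:Unsupported format or combination of formats) The matrices must have 32f or 64f data type in function 'Rodrigues'
```

```bash
sed -i 's/np.array(\[0,0,a\])/np.array([0,0,float(a)])/' h.py; python3 a.py
```

```text
1 [array([ 25.88,  15.09, -13.26,   0.  , -61.65, -33.95]), array([ 28.64,  10.77, -18.02,   0.  , -61.21, -36.71]), array([ 23.36,   5.42, -24.49,   0.  , -60.09, -56.64])]
-1 [array([ 25.88,  15.09, -13.26,   0.  , -61.65, 146.05]), array([ 28.64,  10.77, -18.02,   0.  , -61.21, 143.29]), array([ 23.36,   5.42, -24.49,   0.  , -60.09, 123.36])]
[0.36 0.15 0.2 ]
```

```bash
python3 - <<'E'
from h import *
np.set_printoptions(precision=3,suppress=True)
p=np.array(robot.read_position());robot.servo_line([p[0],p[1],.40],speed=.25)
robot.goto(tcp(K0)+[0,0,.19],ori(1))
robot.move_gripper(.55)
robot.servo_line(tcp(K0)+[0,0,.045],speed=.2)
print(robot.read_t(),robot.read_position(),robot.read_force())
P=[]
for n,(u,v) in(("scene",(348,175)),("top",(294,174))):
    a,d=robot.grab_frame(n);P.append(cv2.resize(a[v-50:v+50,u-33:u+33,::-1],None,fx=6,fy=6,interpolation=cv2.INTER_CUBIC))
cv2.imwrite("pics/app.png",np.hstack(P))
E
```

```text
5.0417 [0.592 0.074 0.228] [ 0.487  0.228 -0.226]
```

View pics/app.png

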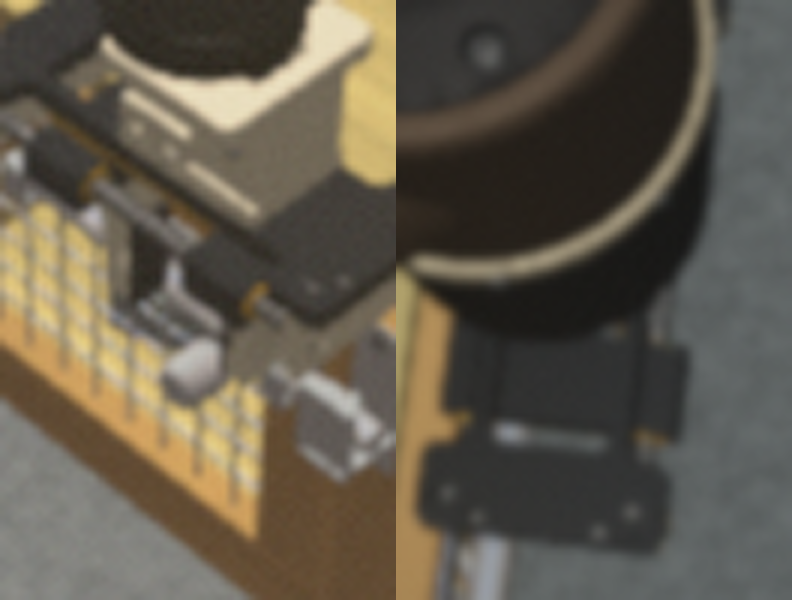

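The crop shows the fingers straddling the knob at (195,370), one either side along the bolt, and clear of the keeper. Descend, grip, lift, then draw.

```bash
python3 - <<'E'
from h import *
np.set_printoptions(precision=3,suppress=True)
def st(n):
    print(n,round(robot.read_t(),2),np.array(robot.read_position()),"F XYZ",np.stack([X,Y,Z])@np.array(robot.read_force()),robot.read_grip_width(),robot.read_finger_force())
robot.servo_line(tcp(K0),speed=.1);st("down")
robot.move_gripper(0);st("grip")
robot.servo_line(tcp(K0)+.004*Z,speed=.03);st("l4")
robot.servo_line(tcp(K0)+.008*Z,speed=.03);st("l8")
E
```

```text
down 5.74 [0.592 0.074 0.182] F XYZ [0.46  0.252 0.195] 0.5532660896048277 0.0
grip 6.3 [0.592 0.074 0.182] F XYZ [ 0.292 -1.98   1.14 ] 0.2500432331503344 29.996753179166262
l4 6.58 [0.591 0.074 0.185] F XYZ [ 1.738 -0.657 -5.848] 0.25006706801831935 29.994198564381804
l8 6.87 [0.591 0.074 0.189] F XYZ [ 1.669  0.646 -6.805] 0.25490443371213495 29.994076182920253
```

```bash
cat >> h.py <<'E'
np.set_printoptions(precision=3,suppress=True)
def st(n):
    print(n,round(robot.read_t(),2),np.array(robot.read_position()),"F XYZ",np.stack([X,Y,Z])@np.array(robot.read_force()),round(robot.read_grip_width(),3),robot.read_finger_force())
E
python3 - <<'E'
from h import *
for d in(.012,.024,.045):
    robot.servo_line(tcp(K0)+d*Y+(.008-d*.022)*Z,speed=.05);st(d)
    F=np.array(robot.read_force())
    if abs(F@Y)>8:break
P=[]
for n,(u,v) in(("scene",(348,175)),("top",(294,174))):
    a,_=robot.grab_frame(n);P.append(cv2.resize(a[v-50:v+50,u-33:u+33,::-1],None,fx=6,fy=6,interpolation=cv2.INTER_CUBIC))
cv2.imwrite("pics/drawn.png",np.hstack(P))
E
```

```text
0.012 7.26 [0.579 0.076 0.189] F XYZ [ 0.852  1.697 -6.279] 0.253 29.996311646100366
0.024 7.65 [0.567 0.077 0.189] F XYZ [ 2.034  1.127 -7.393] 0.25 29.997427967609838
0.045 8.22 [0.547 0.08  0.188] F XYZ [ 2.716  1.68  -6.652] 0.25 29.999968202560012
```

View pics/drawn.png

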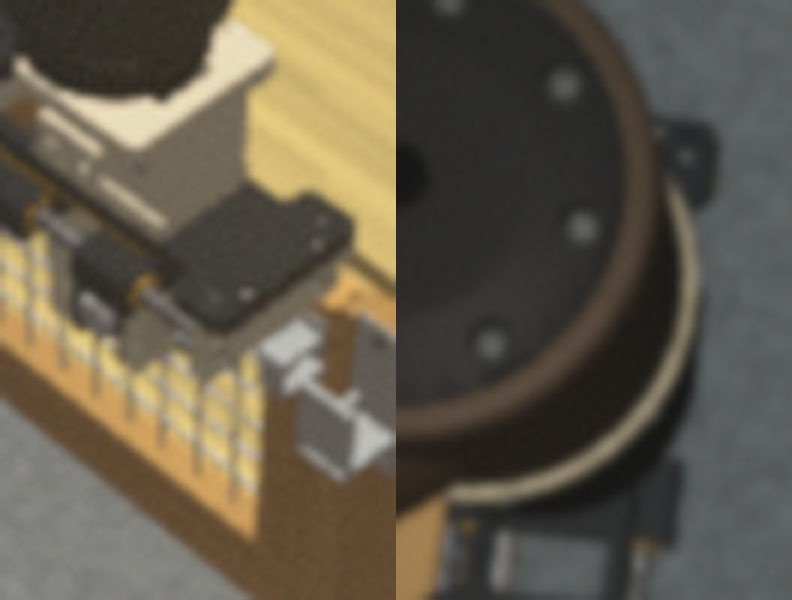

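The bolt is drawn: the nose sits by the end bracket at about (300,375) and the keeper is empty. Now swing the gate about the hinge, turning the gripper with it.

```bash
python3 - <<'E'
from h import *
d=tcp(K0)+.045*Y+.007*Z
for i in range(1,9):
    a=-.44*i/8
    robot.servo_line(swing(d,a),ori(1,a),speed=.05)
    if i%2==0: st(round(a,3))
    if np.linalg.norm(robot.read_force())>25: st("STOP");break
robot.dwell(.5);st("end")
a,_=robot.grab_frame("scene");b,_=robot.grab_frame("top")
cv2.imwrite("pics/open.png",np.hstack([cv2.resize(a[120:240,270:400,::-1],None,fx=3,fy=3),cv2.resize(b[110:310,220:420,::-1],None,fx=1.8,fy=1.8)]))
E
```

```text
-0.11 9.07 [0.538 0.06  0.189] F XYZ [ 2.887  0.155 -7.501] 0.251 30.006675766780972
-0.22 9.82 [0.526 0.04  0.189] F XYZ [ 3.69  -0.636 -7.605] 0.254 30.012074009282514
-0.33 10.57 [0.513 0.022 0.189] F XYZ [ 2.512 -0.398 -7.056] 0.251 30.017918561934493
-0.44 11.32 [0.497 0.006 0.189] F XYZ [ 3.683 -0.408 -7.979] 0.252 30.023937437217683
end 11.82 [0.497 0.006 0.189] F XYZ [ 3.398 -0.605 -7.263] 0.249 30.02347811416257
```

View pics/open.png

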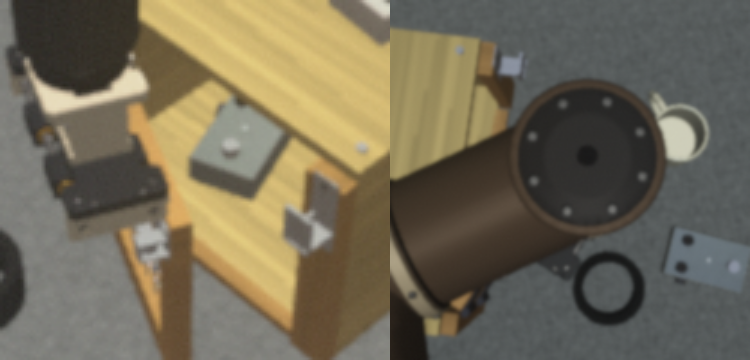

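The gate stands ajar with the bolt held and the bystanders undisturbed. Its latch top corner is at crop (187,213), or scene (332,191). Check the gap, then hand in.

```bash
python3 - <<'E'
from h import *
E0=K0+.045*X-.033*Y
for uv in((187,213),(168,232)):
    p=back("scene",(270+uv[0]/3,120+uv[1]/3),z=.232);print(p,"gap",-(p-E0)@X,"along",(p-E0)@Y)
print("expected",-(swing(E0,-.44)-E0)@X)
E
```

```text
[0.589 0.018 0.232] gap 0.10264842659448345 along 0.0277103185152387
[ 0.59  -0.007  0.232] gap 0.12716565503604735 along 0.023841607787437002
expected 0.11841237552995992
```

The front corner measures about 12 cm out (inner corner 10, front 12–13), within the 8–16 cm range. Handing in.

```bash
python3 -c "
from h import *
st('final');print(robot.job_done())"
```

```text
final 11.92 [0.497 0.006 0.189] F XYZ [ 3.896 -1.867 -7.899] 0.25 30.02455866022501
the job is handed in; nothing more can be done
None
```

I lifted the bolt over the lip, drew it back about 45 mm, and handed the job in at 11.9 s with the gripper still holding the gate about 12 cm ajar; I saw none of the other things moved, and the hand-in call returned no verdict.

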